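# Load the bench demagnetiser and hold its run key half down

### The arm

A 7-joint arm with a two-finger parallel gripper is mounted at the origin on the work surface. World frame = base frame: x ahead of the robot, y to its left, z up, the work surface at z = 0. Lengths are in mm, angles in rad, forces in N, time in s.
With the tool pointing down it reaches from about 425 to 875 mm from the base axis. Payload 8.4 kg.
Tool frame: the origin (TCP) lies midway between the tips of the shut fingers; the grasp point (between the pads) lies grasp_offset behind it (grasp_offset is the distance from the TCP to the grasp point, in mm); z points along the fingers, y is the line along which they close (so a half turn about z gives the same grasp; the last joint's range is limited). The gripper opens to 87 mm and grips with 3 to 60 N. Pads are 19 mm wide; open, the fingers measure 117 mm over their backs; the gripper's body (75 mm by 190 mm) begins 51 mm behind the grasp point.
Start: joints at [1.161, 0.333, 0.04, 1.465, -0.013, 1.343, -0.059], TCP at [198.761, -618.836, 222.546] pointing down, gripper open.
Joint ranges: [-2.58, 2.58], [-0.38, 2.09], [-1.3, 1.39], [0.25, 2.4], [-1.5, 4.64], [0.08, 2.09], [-2.65, 2.65]. Speed limits (rad/s): [2.22, 2.22, 2.79, 2.79, 3.14, 3.14, 3.14].

### API

Orientations are given as a unit quaternion [x, y, z, w].
In Python, from cell import get_obs, read_camera, hand_in, masks_of, grasp_offset gives the robot as it stands. The module is installed in compiled form; this text tells all that it offers.
- The arm moves only by the shell command python3 -m crank 'ROWS'. ROWS is a JSON object of lists of equal length, an entry for each row: "travel": the shift along the tool's x, y, z in m, a list of three; "turn": the turn, a rotation vector about the tool's x, y, z in rad, a list of three; "jaw": the gripper command: -1 is shut, 1 is fully open, values between are in proportion. In form: {"travel": [[dx, dy, dz], ...], "turn": [[rx, ry, rz], ...], "jaw": [jaw, ...]}. A call has 1 to 8 rows; each row shifts and turns the commanded pose from where the row before left it, along the tool's axes as they then stand; what a row does not reach is not made up. A row lasts 1/8 s, in which the tool goes at most 62.5 mm and 10.7 degrees, less where a joint would pass 70% of its speed; a pose out of reach is approached as far as the arm can. A call with a gripper value outside its range is refused whole. The fingers move at their own pace and stop on an object; the grip force is fixed at half the most. Time passes only in rows, so rows that do not move let the fingers close. It gives the time, the measured TCP pose, the force, the opening and the grip force at its end, in the units of the state.
- get_obs(): the state, without advancing time (a new reading comes with each control period).
- read_camera(name): name is "side" or "top" or "wrist"; returns a dict with "image" (420x560x3 uint8, blue, green, red), "range_z" (420x560 float32, mm along the optical axis (not along the pixel's ray), 0 where there is no reading), "fovy" (degrees; the focal length in pixels is half the picture's height over the tangent of half this angle, whatever the lens; pixels are square), "cx", "cy" (the principal point, pixels), "extrinsics" (4x4, takes a point from camera to world coordinates). Camera axes: x right, y up, looking along -z (the intrinsics and any distortion apply to the point x, -y, -z); pixel columns grow to the right and rows downward; lengths in mm; the calibration is good to about 2 mm. A picture is of the moment at which its call begins.
- hand_in(): hands the job in; it is judged then, once.
Trained networks look in the newest picture that a camera, given by its name, has taken for a name from the list of things; names that differ only in an ending like _2 or _b are one class to them, and where a whole thing is asked for, a point or a joint stands for the part that bears it (a point fixed in the world has none). Each returns a list of dicts, best first, with "score" (0 to 1); they miss things now and then, are a little off and sometimes report something else, mostly with a low value. They report only what shows in the picture. A call takes as long as a camera call.
- masks_of(target, camera): "pixels" (420x560 bool, what is visible of it) and "centre" ([row, column] in pixels, amid what is visible of it).
The state is a dict: "time": time; "joint_positions": joint angles; "joint_vel": joint speeds; "joint_torque": joint torques, N m; "tcp_pos": TCP position; "ee_rot": TCP orientation; "contact_force": force on the tool from outside, world axes, zero at the start; "wrist_torque": the same for the moment, N m; "grip_width": opening from 0.0 (shut) to 1.0 (fully open); "finger_force": force on a finger pad.
Only numpy, scipy, OpenCV 4.12 (cv2) and the standard library are available. Lean on these libraries where they do the work, as an engineer would, in place of code of your own. Each camera call takes 0.05 s, during which the arm holds its last target. There are 200 camera calls.

### The job

Tip the six bearing balls out of the steel cup into the blue tray of the demagnetiser, and stand the empty cup upright back on the green mat. Then press the red spring-loaded run key straight down with the fingertips to half of its travel (10 mm of 20) and finish while holding it there: it must stay half pressed, so do not let go. Do not press the key before all the balls are in the tray, never push it close to full travel, and leave the amber cup, screwdriver, black cap and jar where they are.

Things in the scene. Friction and masses are not known exactly. Their poses are not given: they have to be found in the camera images.
- cup_center (a point): Centre (half-way up, 37.5 mm above its foot) of the loose bare-steel cup, 70 to 130 g empty, open at the top, its z axis along the cup's axis towards the mouth. Round, 75 mm high; outside diameter 56 mm from foot to 52 mm up, then flaring to 64 mm at the rim; wall 3 mm, bottom 4 mm. It starts upright on the green mat with the six balls in it, at the right or the left of two places, swapped at random with the amber cup. Room for fingers on all sides.
- cup: The same steel cup: origin at the centre of its foot, z towards the mouth.
- ball0_center (a point): Centre of loose steel bearing ball 1 of 6, diameter 14 mm, 11 g; starts on the bottom of the steel cup. The balls roll freely, so they leave the cup once it is tipped 90 to 110 degrees from upright.
- ball1_center (a point): Centre of loose steel bearing ball 2 of 6, diameter 14 mm, 11 g; starts on the bottom of the steel cup. The balls roll freely, so they leave the cup once it is tipped 90 to 110 degrees from upright.
- ball2_center (a point): Centre of loose steel bearing ball 3 of 6, diameter 14 mm, 11 g; starts on the bottom of the steel cup. The balls roll freely, so they leave the cup once it is tipped 90 to 110 degrees from upright.
- ball3_center (a point): Centre of loose steel bearing ball 4 of 6, diameter 14 mm, 11 g; starts on the bottom of the steel cup. The balls roll freely, so they leave the cup once it is tipped 90 to 110 degrees from upright.
- ball4_center (a point): Centre of loose steel bearing ball 5 of 6, diameter 14 mm, 11 g; starts on the bottom of the steel cup. The balls roll freely, so they leave the cup once it is tipped 90 to 110 degrees from upright.
- ball5_center (a point): Centre of loose steel bearing ball 6 of 6, diameter 14 mm, 11 g; starts on the bottom of the steel cup. The balls roll freely, so they leave the cup once it is tipped 90 to 110 degrees from upright.
- tray_floor (a point): Centre of the inner floor of the demagnetiser's blue open tray. Inside 132 mm along x by 142 mm along y, rim 31 mm above this point, walls 4 mm thick; about 59 mm above the table. The white demagnetiser under it is fixed, 160 mm (x) by 300 mm (y) by 55 mm high, and its middle lies 60 mm from this point along this point's -y. Axes x and y are those of the demagnetiser, z up; it is turned by up to 0.35 rad. The run key lies 150 mm from this point along -y.
- key_top (a point): Centre of the flat top of the red round run key (36 mm diameter, 10 mm thick) on the demagnetiser, about 99 mm above the table when up; moves down with the key. Its stem is black over the upper half of the travel and white over the lower: at half travel the white has just gone down into the black collar.
- runkey (a joint): Travel of the run key in m: 0 is up, grows as it is pressed straight down, 0.020 is the stop. It springs back: about 3.2 N to start it moving, plus 0.35 N per mm (about 6.7 N at half travel, 10 N at the stop).
- mat: Fixed green cutting mat, 220 mm (x) by 300 mm (y), 3 mm thick; origin at the centre of its underside.
- othercup_center (a point): Centre (half-way up) of the empty amber cup on the mat, same shape and size as the steel cup; to be left alone.
- driver_grip (a point): Middle of the green handle of a 160 mm screwdriver lying beyond the mat; to be left alone.
- cap_center (a point): Centre of a loose black cap, 36 mm diameter, 30 mm high, beyond the mat; to be left alone.
- jar: Loose jar with white lid, 50 mm diameter, 60 mm high, beyond the demagnetiser; origin at the centre of its underside; to be left alone.

How it is judged:
By the outcome, as a careful person would: the job done as asked, in the order asked, and still so for the second after the job is handed in, while the arm keeps its last pose, push and grip.
It also fails if it takes over 72 s, if anything falls off the work surface, if the arm or the gripper's body presses on something with over 40 N, if the wrist force passes 120 N, or if a joint passes its speed limit or range.

## Working session

There is one attempt and no reset: what is moved stays moved. The work goes in short steps, Python scripts to look and compute and a shell command to move; the robot and the scene stay as the last step left them, time stands still between calls to the robot, and variables do not carry over. Pictures are saved under pics/ and viewed, at most 10 in all, crops included, and the job is handed in when it is done.

```bash
mkdir -p pics; cat > h.py <<'E'
import numpy as np, cv2
from cell import *
from scipy.spatial.transform import Rotation as R
def cam(n):
    c=read_camera(n); h=c["image"].shape[0]; f=h/2/np.tan(np.radians(c["fovy"]/2))
    v,u=np.mgrid[0:420,0:560]; z=c["range_z"]
    p=np.stack([(u-c["cx"])/f*z,-(v-c["cy"])/f*z,-z],-1)
    c["P"]=p@c["extrinsics"][:3,:3].T+c["extrinsics"][:3,3]; c["ok"]=z>0; c["f"]=f
    return c
def proj(c,w):
    E=c["extrinsics"]; p=(np.asarray(w)-E[:3,3])@E[:3,:3]
    return c["cx"]-c["f"]*p[0]/p[2], c["cy"]+c["f"]*p[1]/p[2]
E
python3 - <<'E'
from h import *
o=get_obs(); print({k:np.round(v,3) for k,v in o.items()}, grasp_offset)
ims=[]
for n in ("top","side"):
    c=cam(n); print(n,[k for k in c], c["fovy"],c["cx"],c["cy"],np.round(c["extrinsics"],2).tolist())
    cv2.imwrite(f"pics/{n}0.png",c["image"])
    for t in ["cup_center","tray_floor","key_top","mat","othercup_center","driver_grip","cap_center","jar","ball0_center"]:
        for m in masks_of(t,n)[:2]:
            k=m["pixels"]&c["ok"]; P=c["P"][k]
            if len(P): print(t,round(m["score"],2),np.round(m["centre"]),len(P),np.round(np.median(P,0)),np.round(np.percentile(P,2,0)),np.round(np.percentile(P,98,0)))
            else: print(t,m["score"],m["centre"])
E
```

```text
{'time': np.float64(0.0), 'joint_positions': array([ 1.161,  0.334,  0.04 ,  1.466, -0.013,  1.343, -0.059]), 'joint_vel': array([ 0.001, -0.001,  0.002, -0.001, -0.001, -0.   , -0.   ]), 'joint_torque': array([ 1.0000e-03, -6.5637e+01,  1.3360e+00, -4.0380e+01, -6.0000e-02,
        4.5000e-02,  0.0000e+00]), 'tcp_pos': array([ 198.614, -618.415,  221.656]), 'ee_rot': array([ 0.988,  0.155, -0.   , -0.001]), 'contact_force': array([0.444, 0.613, 1.045]), 'wrist_torque': array([ 0.047, -0.004,  0.024]), 'finger_force': np.float64(0.0), 'grip_width': np.float64(1.001)} 18.700000000000003
top ['image', 'range_z', 'fovy', 'cx', 'cy', 'extrinsics', 'P', 'ok', 'f'] 48.366995591867415 280.38950851720784 201.22354513906038 [[0.01, 0.98, -0.18, 456.25], [-1.0, 0.01, 0.0, 56.55], [0.0, 0.18, 0.98, 944.21], [0.0, 0.0, 0.0, 1.0]]
cup_center 0.69 [263. 130.] 957 [502. 338.  49.] [473. 297.   5.] [530. 355.  80.]
tray_floor 0.7 [158. 194.] 600 [715. 227.  22.] [706. 180.  -0.] [731. 330.  28.]
tray_floor 0.61 [227. 368.] 13283 [ 574. -116.   57.] [ 476. -260.   20.] [673.  27.  97.]
key_top 0.5 [2
[... 866 characters left out ...]
74. 299.   7.] [529. 357.  79.]
tray_floor 0.56 [180. 306.] 7758 [582. -71.  58.] [ 478. -246.    8.] [684.  43.  92.]
key_top 0.71 [136. 326.] 178 [ 553. -197.   98.] [ 537. -217.   69.] [ 568. -185.  102.]
key_top 0.45 [301. 217.] 640 [715. 240.  22.] [706. 186.   0.] [729. 334.  27.]
mat 0.93 [328. 329.] 14434 [501. 261.   3.] [403.  99.   1.] [615. 385.   6.]
othercup_center 0.68 [270. 312.] 1121 [542. 149.  50.] [515. 134.   7.] [569. 191.  79.]
driver_grip 0.85 [300. 216.] 702 [715. 238.  21.] [706. 183.  -0.] [731. 332.  27.]
cap_center 0.69 [254. 231.] 296 [713. 132.  29.] [698. 112.   4.] [730. 143.  33.]
jar 0.62 [168. 229.] 575 [773. -96.  40.] [ 754. -136.   -1.] [799. -85.  62.]
```

View pics/top0.png

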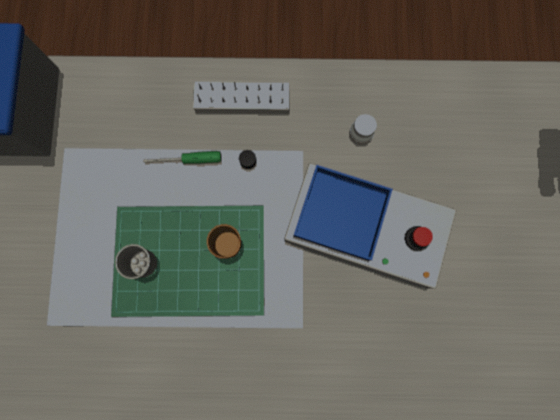

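View pics/side0.png

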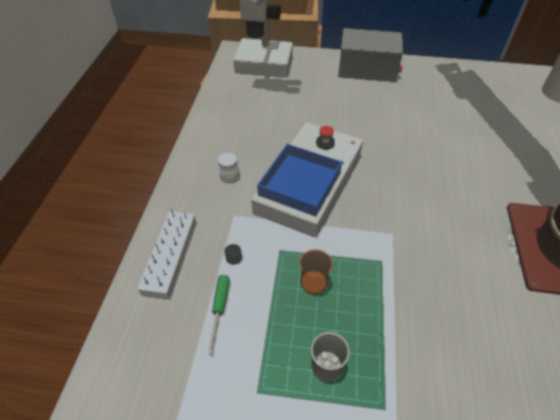

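```bash
python3 - <<'E'
from h import *
from scipy.optimize import least_squares
for n in ("top","side"):
    c=cam(n);P=c["P"];hsv=cv2.cvtColor(c["image"],cv2.COLOR_BGR2HSV);H,S,V=hsv[...,0],hsv[...,1],hsv[...,2]
    for nm in("cup_center","othercup_center"):
        m=masks_of(nm,n)[0]["pixels"]
        k=cv2.dilate(m.astype(np.uint8),np.ones((7,7)))>0
        Q=P[k&c["ok"]&(P[...,2]>73)&(P[...,2]<83)]
        r=least_squares(lambda x:np.hypot(Q[:,0]-x[0],Q[:,1]-x[1])-30.5,Q[:,:2].mean(0),loss="soft_l1",f_scale=1.5)
        Qb=P[k&c["ok"]&(P[...,2]>12)&(P[...,2]<50)]
        print(n,nm,"rim",np.round(r.x,1),len(Q),np.round(r.cost/len(Q),2),np.round(np.median(Q[:,2]),1), "col" ,np.median(c["image"][m],0))
    # tray rim: blue with z 84..95
    b=(H>95)&(H<130)&(S>90)&c["ok"]&(P[...,0]>450)&(P[...,0]<700)&(P[...,1]<70)
    Q=P[b&(P[...,2]>84)&(P[...,2]<96)]
    rect=cv2.minAreaRect(Q[:,:2].astype(np.float32)); print("rim rect",len(Q),rect,np.median(Q[:,2]))
    F=P[b&(P[...,2]>52)&(P[...,2]<64)]; print("floor",len(F),np.round(np.median(F,0),1))
    rd=((H<8)|(H>172))&(S>130)&c["ok"]&(P[...,2]>92)&(P[...,2]<106)
    K=P[rd]; print("key",len(K),cv2.minEnclosingCircle(K[:,:2].astype(np.float32)),np.round(np.median(K,0),1))
    W=P[(S<60)&(V>130)&c["ok"]&(P[...,2]>50)&(P[...,2]<60)&(P[...,1]<80)]
    print("white",cv2.minAreaRect(W[:,:2].astype(np.float32)))
E
```

```text
top cup_center rim [501.6 326.2] 219 0.64 77.4 col [45. 50. 47.]
top othercup_center rim [540.8 160.1] 191 0.64 77.5 col [ 49.  78. 101.]
rim rect 711 ((597.2238159179688, -61.17326354980469), (149.0430908203125, 140.43319702148438), 72.336669921875) 89.7183906269737
floor 4944 [598.2 -62.7  59. ]
key 292 ((551.76416015625, -203.31967163085938), 17.761510848999023) [ 551.6 -202.    98.7]
white ((641.239501953125, -138.09970092773438), (296.145751953125, 285.4260559082031), 72.36490631103516)
side cup_center rim [502.  328.6] 276 0.63 77.5 col [72. 78. 76.]
side othercup_center rim [541.6 162.4] 212 0.65 77.4 col [48. 70. 86.]
rim rect 530 ((596.9402465820312, -59.100685119628906), (151.53504943847656, 138.832763671875), 72.31781768798828) 89.04536379472478
floor 2089 [597.6 -72.8  59.5]
key 92 ((318.1297912597656, -101.966064453125), 268.88519287109375) [ 551.4 -199.4   99.3]
white ((661.9234008789062, -298.7598571777344), (758.896240234375, 403.4476318359375), 89.60771942138672)
```

The steel cup with the balls stands at row 263, column 133 in the top picture. The amber cup is at (243, 224), the tray at (214, 343) and the key at (237, 422). The side view agrees: steel cup (358, 329), key (136, 326). Measured heights also fit: rim 77.5, tray floor 59, key 99. I'll grasp the steel cup from its left with a tilted tool.

```bash
cat >> h.py <<'E'
def orient(yaw,d,roll=0):
    """tool z at heading yaw (deg), d deg below horizontal; roll 0 = tool x downward; roll about tool z"""
    y,d=np.radians(yaw),np.radians(d)
    Z=np.array([np.cos(y)*np.cos(d),np.sin(y)*np.cos(d),-np.sin(d)]); 
    X=-np.array([np.cos(y)*np.sin(d),np.sin(y)*np.sin(d),np.cos(d)])
    return R.from_matrix(np.c_[X,np.cross(Z,X),Z])*R.from_rotvec([0,0,np.radians(roll)])
def rows(target,Rt,cyl=False,n=None,start=None,step=60,deg=10,jaw=1):
    o=get_obs(); p,r=(np.array(o["tcp_pos"]),R.from_quat(o["ee_rot"])) if start is None else start
    p0,r0=p.copy(),r; target=np.asarray(target,float)
    cy=lambda q:np.array([np.hypot(q[0],q[1]),np.arctan2(q[1],q[0]),q[2]])
    c0,c1=cy(p0),cy(target); Rz=lambda a:R.from_euler("z",a)
    rel=(r0.inv()*Rz(c0[1]-c1[1])*Rt if cyl else r0.inv()*Rt).as_rotvec()
    if n is None:
        L=np.hypot(max(c0[0],c1[0])*abs(c1[1]-c0[1]),np.linalg.norm((c1-c0)[[0,2]])) if cyl else np.linalg.norm(target-p0)
        a=np.degrees(np.linalg.norm(rel))+ (np.degrees(abs(c1[1]-c0[1])) if cyl else 0)
        n=int(max(1,np.ceil(L/step),np.ceil(a/deg)))
    T,U=[],[]
    for i in range(1,n+1):
        s=i/n
        if cyl:
            c=c0+s*(c1-c0); q=np.array([c[0]*np.cos(c[1]),c[0]*np.sin(c[1]),c[2]]); rr=Rz(c[1]-c0[1])*r0*R.from_rotvec(rel*s)
        else: q=p0+s*(target-p0); rr=r0*R.from_rotvec(rel*s)
        t=np.round(r.inv().apply(q-p)/1000,4); u=np.round((r.inv()*rr).as_rotvec(),3)
        p=p+r.apply(t*1000); r=r*R.from_rotvec(u); T.append(t.tolist()); U.append(u.tolist())
    for k in range(0,n,8): print('{"travel":%s,"turn":%s,"jaw":%s}'%(T[k:k+8],U[k:k+8],[jaw]*len(T[k:k+8])))
    return p,r
def st():
    o=get_obs(); M=R.from_quat(o["ee_rot"]).as_matrix()
    print("t",round(float(o["time"]),2),"q",np.round(o["joint_positions"],2),"p",np.round(o["tcp_pos"],1),"Z",np.round(M[:,2],2),"X",np.round(M[:,0],2),"F",np.round(o["contact_force"],1),"w",round(float(o["grip_width"]),3),"ff",o["finger_force"])
E
python3 - <<'E'
from h import *
Rt=orient(-75,28); Z=Rt.as_matrix()[:,2]; G=np.array([502,327.5,37])+13.7*Z
print(G, G-115*Z)
rows(G-115*Z+[0,0,60],Rt,cyl=True)
E
```

```text
[505.13077404 315.8157922   30.56823959] [478.85055397 413.89490877  84.55746931]
{"travel":[[0.0581, -0.0034, 0.0035], [0.0581, -0.0044, 0.0008], [0.058, -0.0055, -0.0019], [0.0575, -0.0066, -0.0047], [0.0571, -0.0077, -0.0073], [0.0565, -0.0088, -0.01], [0.0556, -0.01, -0.0126], [0.0547, -0.0112, -0.0151]],"turn":[[0.009, -0.049, -0.071], [0.004, -0.049, -0.071], [0.001, -0.051, -0.071], [-0.004, -0.051, -0.07], [-0.009, -0.052, -0.069], [-0.012, -0.053, -0.068], [-0.017, -0.053, -0.066], [-0.021, -0.053, -0.065]],"jaw":[1, 1, 1, 1, 1, 1, 1, 1]}
{"travel":[[0.0537, -0.0123, -0.0176], [0.0524, -0.0135, -0.02], [0.0511, -0.0147, -0.0223], [0.0497, -0.0158, -0.0245], [0.048, -0.017, -0.0266], [0.0463, -0.0181, -0.0287], [0.0445, -0.0193, -0.0307], [0.0425, -0.0205, -0.0325]],"turn":[[-0.026, -0.054, -0.064], [-0.029, -0.053, -0.061], [-0.033, -0.054, -0.06], [-0.037, -0.054, -0.057], [-0.04, -0.054, -0.054], [-0.045, -0.054, -0.052], [-0.047, -0.053, -0.049], [-0.051, -0.053, -0.047]],"jaw":[1, 1, 1, 1, 1, 1, 1, 1]}
{"travel":[[0.0405, -0.0215, -0.0342], [0.0384, -0.0227, -0.0359], [0.0361, -0.0236, -0.0373], [0.0338, -0.0248, -0.0387], [0.0314, -0.0257, -0.04], [0.0289, -0.0268, -0.041]],"turn":[[-0.054, -0.052, -0.043], [-0.057, -0.052, -0.04], [-0.06, -0.052, -0.036], [-0.062, -0.05, -0.033], [-0.065, -0.05, -0.029], [-0.067, -0.049, -0.026]],"jaw":[1, 1, 1, 1, 1, 1]}
```

```bash
python3 -m crank '{"travel":[[0.058,-0.003,-0.006],[0.058,-0.004,-0.009],[0.058,-0.005,-0.012],[0.057,-0.007,-0.015],[0.057,-0.008,-0.017],[0.056,-0.009,-0.020],[0.055,-0.010,-0.022],[0.054,-0.011,-0.025]],"turn":[[0.009,-0.049,-0.071],[0.004,-0.049,-0.071],[0.001,-0.051,-0.071],[-0.004,-0.051,-0.07],[-0.009,-0.052,-0.069],[-0.012,-0.053,-0.068],[-0.017,-0.053,-0.066],[-0.021,-0.053,-0.065]],"jaw":[1,1,1,1,1,1,1,1]}'
python3 - <<'E'
from h import *
st()
Rt=orient(-75,28); Z=Rt.as_matrix()[:,2]
rows(np.array([479,414,145]),Rt,cyl=True)
E
```

```text
time: 2.3
tcp_pos: [562.4, -327.0, 271.9]
ee_rot: [0.887, 0.418, -0.189, 0.056]
contact_force: [0.9, -1.1, 0.1]
grip_width: 1.001
finger_force: 0.0
t 2.3 q [ 0.41  0.46 -0.21  1.26  0.41  1.67 -0.49] p [ 562.4 -327.   271.9] Z [-0.29 -0.26 -0.92] X [ 0.58  0.72 -0.38] F [ 0.9 -1.1  0.1] w 1.001 ff 0.0
{"travel":[[0.0554, -0.0132, -0.0123], [0.0543, -0.0143, -0.0148], [0.0533, -0.0154, -0.0172], [0.052, -0.0165, -0.0195], [0.0505, -0.0176, -0.0218], [0.0491, -0.0186, -0.0239], [0.0475, -0.0197, -0.026], [0.0457, -0.0208, -0.028]],"turn":[[-0.026, -0.053, -0.063], [-0.029, -0.054, -0.061], [-0.033, -0.054, -0.06], [-0.037, -0.054, -0.056], [-0.041, -0.053, -0.055], [-0.044, -0.054, -0.052], [-0.048, -0.053, -0.049], [-0.051, -0.053, -0.046]],"jaw":[1, 1, 1, 1, 1, 1, 1, 1]}
{"travel":[[0.0438, -0.0218, -0.0298], [0.042, -0.0229, -0.0316], [0.0398, -0.0238, -0.0333], [0.0377, -0.0249, -0.0348], [0.0355, -0.0259, -0.0363], [0.0333, -0.0268, -0.0375]],"turn":[[-0.054, -0.052, -0.043], [-0.057, -0.052, -0.04], [-0.059, -0.051, -0.036], [-0.062, -0.05, -0.033], [-0.065, -0.05, -0.03], [-0.067, -0.048, -0.025]],"jaw":[1, 1, 1, 1, 1, 1]}
```

```bash
python3 -m crank '{"travel":[[0.055,-0.013,-0.012],[0.054,-0.014,-0.015],[0.053,-0.015,-0.017],[0.052,-0.017,-0.020],[0.051,-0.018,-0.022],[0.049,-0.019,-0.024],[0.048,-0.020,-0.026],[0.046,-0.021,-0.028]],"turn":[[-0.026,-0.053,-0.063],[-0.029,-0.054,-0.061],[-0.033,-0.054,-0.060],[-0.037,-0.054,-0.056],[-0.041,-0.053,-0.055],[-0.044,-0.054,-0.052],[-0.048,-0.053,-0.049],[-0.051,-0.053,-0.046]],"jaw":[1,1,1,1,1,1,1,1]}' >/dev/null
python3 - <<'E'
from h import *
st()
Rt=orient(-75,28); Z=Rt.as_matrix()[:,2]
rows(np.array([479,414,145]),Rt,cyl=True)
E
```

```text
t 3.3 q [-0.34  0.71 -0.38  1.21  0.73  1.9  -0.84] p [628.7 116.7 199.6] Z [-0.14 -0.7  -0.7 ] X [ 0.08  0.7  -0.71] F [ 1.4  0.  -0.5] w 1.001 ff 0.0
{"travel":[[0.0437, -0.0216, -0.0297], [0.0418, -0.0227, -0.0314], [0.0397, -0.0236, -0.0332], [0.0377, -0.0246, -0.0347], [0.0355, -0.0256, -0.0361], [0.0331, -0.0266, -0.0374]],"turn":[[-0.054, -0.052, -0.043], [-0.057, -0.052, -0.04], [-0.059, -0.051, -0.037], [-0.062, -0.05, -0.033], [-0.064, -0.05, -0.029], [-0.067, -0.048, -0.026]],"jaw":[1, 1, 1, 1, 1, 1]}
```

```bash
python3 - <<'E'
from h import *
Rt=orient(-48,28); Z=Rt.as_matrix()[:,2]; G=np.array([502,327.5,37])+13.7*Z
rows(G-115*Z+[0,0,50],Rt,cyl=True)
E
```

```text
{"travel":[[0.0442, -0.0284, -0.0272], [0.043, -0.0255, -0.0303], [0.0417, -0.0224, -0.0332], [0.0402, -0.0194, -0.0356], [0.0384, -0.0162, -0.038], [0.0365, -0.0132, -0.04]],"turn":[[-0.117, -0.053, -0.09], [-0.12, -0.052, -0.087], [-0.123, -0.051, -0.084], [-0.125, -0.05, -0.08], [-0.128, -0.05, -0.076], [-0.13, -0.049, -0.073]],"jaw":[1, 1, 1, 1, 1, 1]}
```

```bash
python3 -m crank '{"travel":[[0.044,-0.028,-0.027],[0.043,-0.026,-0.030],[0.042,-0.022,-0.033],[0.040,-0.019,-0.036],[0.038,-0.016,-0.038],[0.037,-0.013,-0.040],[0,0,0]],"turn":[[-0.117,-0.053,-0.090],[-0.120,-0.052,-0.087],[-0.123,-0.051,-0.084],[-0.125,-0.050,-0.080],[-0.128,-0.050,-0.076],[-0.130,-0.049,-0.073],[0,0,0]],"jaw":[1,1,1,1,1,1,1]}' >/dev/null
python3 - <<'E'
from h import *
st()
Rt=orient(-48,28); Z=Rt.as_matrix()[:,2]; G=np.array([502,327.5,37])+13.7*Z
print(G-115*Z)
s=rows(G-115*Z,Rt,n=3)
s=rows(G,Rt,start=s,n=5)
c=cam("side"); cv2.imwrite("pics/s1.png",c["image"])
E
```

```text
t 4.17 q [-0.9   0.72 -0.56  1.61  1.07  1.84 -1.  ] p [437.6 396.9 132.9] Z [ 0.6  -0.65 -0.47] X [-0.32  0.35 -0.88] F [ 1.3 -0.2  1. ] w 1.001 ff 0.0
[442.15122475 393.9687988   84.55746931]
{"travel":[[0.0134, 0.0005, 0.0092], [0.0134, 0.0005, 0.0091], [0.0134, 0.0005, 0.0091]],"turn":[[0.003, -0.001, 0.003], [0.002, -0.002, 0.003], [0.003, -0.001, 0.003]],"jaw":[1, 1, 1]}
{"travel":[[0.0, 0.0, 0.023], [0.0, 0.0, 0.023], [0.0, 0.0, 0.023], [0.0, 0.0, 0.023], [0.0, 0.0001, 0.023]],"turn":[[-0.0, -0.0, -0.0], [-0.0, -0.0, -0.0], [-0.0, -0.0, -0.0], [-0.0, -0.0, -0.0], [-0.0, -0.0, -0.0]],"jaw":[1, 1, 1, 1, 1]}
```

View pics/s1.png

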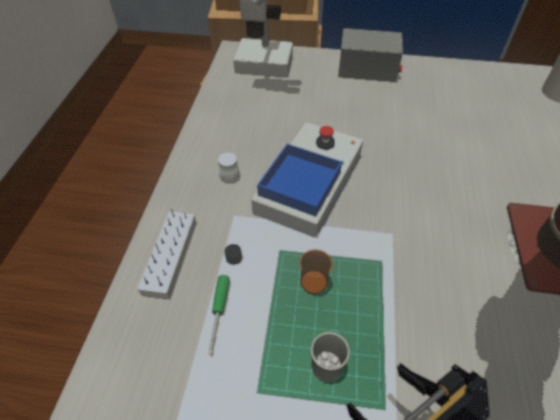

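The picture shows the open gripper at lower right, with fingertips near (372, 402) and (408, 352) pointing at the steel cup at (357, 329), and nothing has moved. I'll go down to the pre-grasp pose, then in.

```bash
python3 -m crank '{"travel":[[0.0134,0.0005,0.009],[0.0134,0.0005,0.009],[0.0134,0.0005,0.009],[0,0,0]],"turn":[[0.003,-0.001,0.003],[0.002,-0.002,0.003],[0.003,-0.001,0.003],[0,0,0]],"jaw":[1,1,1,1]}' >/dev/null
python3 - <<'E'
from h import *
st()
Rt=orient(-48,28); Z=Rt.as_matrix()[:,2]; G=np.array([502,327.5,37])+13.7*Z
print(R.from_quat(get_obs()["ee_rot"]).inv().apply(G-get_obs()["tcp_pos"]))
# refine the cup centre with the wrist camera
c=cam("wrist"); cv2.imwrite("pics/w1.png",c["image"])
for m in masks_of("cup_center","wrist")[:2]:
    Q=c["P"][m["pixels"]&c["ok"]]; print(m["score"],len(Q),np.round(np.percentile(Q,[2,50,98],axis=0),0).tolist())
    T=Q[(Q[:,2]>15)&(Q[:,2]<50)]; 
    from scipy.optimize import least_squares
    if len(T)>30: print(least_squares(lambda x:np.hypot(T[:,0]-x[0],T[:,1]-x[1])-28,[502,327],loss="soft_l1").x,len(T))
rows(G,Rt,n=5)
E
```

```text
t 4.72 q [-0.9   0.79 -0.53  1.61  1.09  1.81 -1.06] p [448.5 388.7  85.2] Z [ 0.58 -0.67 -0.47] X [-0.31  0.35 -0.88] F [-0.1  0.2  0.6] w 1.001 ff 0.0
[4.78055072e+00 6.27983972e-02 1.08087303e+02]
0.66 5839 [[473.0, 301.0, 4.0], [485.0, 348.0, 45.0], [530.0, 358.0, 78.0]]
[503.11568227 327.5405005 ] 2526
{"travel":[[0.0011, -0.0001, 0.022], [0.0011, -0.0002, 0.0219], [0.0011, -0.0003, 0.022], [0.0011, -0.0002, 0.0219], [0.0011, -0.0004, 0.022]],"turn":[[-0.002, 0.001, -0.002], [-0.002, 0.0, -0.002], [-0.002, 0.001, -0.002], [-0.002, 0.0, -0.002], [-0.002, 0.001, -0.002]],"jaw":[1, 1, 1, 1, 1]}
```

```bash
python3 -m crank '{"travel":[[0.001,0,0.022],[0.001,0,0.022],[0.001,0,0.022],[0.001,0,0.022],[0.001,0,0.022],[0,0,0]],"turn":[[-0.002,0.001,-0.002],[-0.002,0,-0.002],[-0.002,0.001,-0.002],[-0.002,0,-0.002],[-0.002,0.001,-0.002],[0,0,0]],"jaw":[1,1,1,1,1,1]}' >/dev/null
python3 -c "
from h import *
st()"
python3 -m crank '{"travel":[[0,0,0],[0,0,0],[0,0,0],[0,0,0],[0,0,0],[0,0,0]],"turn":[[0,0,0],[0,0,0],[0,0,0],[0,0,0],[0,0,0],[0,0,0]],"jaw":[-1,-1,-1,-1,-1,-1]}' >/dev/null
python3 - <<'E'
from h import *
st()
c=cam("wrist"); cv2.imwrite("pics/w2.png",c["image"])
for m in masks_of("cup_center","side")[:0]: pass
o=get_obs(); rows(o["tcp_pos"]+[0,0,90],R.from_quat(o["ee_rot"]),n=4,jaw=-1)
E
```

```text
t 5.58 q [-0.79  0.81 -0.48  1.73  1.18  1.65 -1.08] p [512.1 316.8  30.3] Z [ 0.59 -0.66 -0.47] X [-0.31  0.35 -0.88] F [ 0.1  0.3 -0.6] w 0.995 ff 0.0
t 6.33 q [-0.79  0.81 -0.48  1.72  1.18  1.65 -1.08] p [511.  319.5  31.2] Z [ 0.59 -0.66 -0.47] X [-0.31  0.35 -0.88] F [-0.9  1.2  1.1] w 0.627 ff 30.00005942725693
{"travel":[[-0.0199, 0.0, -0.0106], [-0.0198, 0.0, -0.0106], [-0.0199, 0.0001, -0.0105], [-0.0198, -0.0, -0.0106]],"turn":[[0.0, 0.0, 0.0], [0.0, 0.0, 0.0], [0.0, 0.0, 0.0], [0.0, 0.0, 0.0]],"jaw":[-1, -1, -1, -1]}
```

Width 0.627 × 87 ≈ 55 mm and pad force 30 N, so the cup is gripped. Next: lift, then plan the carry and pour.

```bash
cat >> h.py <<'E'
CUP0=np.array([503,327.5,3.0]); TRAY=np.array([597.,-60.5,59]); XD=np.array([.952,-.305,0]); YD=np.array([.305,.952,0])
# tool pose at the grasp, cup foot and axis in the tool frame
PG=np.array([511.0,319.5,31.2]); 
def grip():
    import json,os
    if not os.path.exists("g.json"): json.dump(list(map(float,get_obs()["ee_rot"])),open("g.json","w"))
    RG=R.from_quat(json.load(open("g.json"))); return RG,RG.inv().apply(CUP0-PG),RG.inv().apply([0,0,1])
def cupnow():
    RG,f,a=grip(); o=get_obs(); r=R.from_quat(o["ee_rot"]); A=r.apply(a); F=o["tcp_pos"]+r.apply(f)
    C=F+37.5*A; M=F+75*A; l=lambda v:np.round([(v-TRAY)@XD,(v-TRAY)@YD,v[2]],0)
    print("foot",np.round(F,1),"axis",np.round(A,2),"tip",np.round(np.degrees(np.arccos(A[2])),0),"tray-frame centre",l(C),"mouth",l(M))
def tcp_for(center,r):   # tcp that puts the cup centre there
    RG,f,a=grip(); return np.asarray(center)-r.apply(f+37.5*a)
E
python3 -c "
from h import *
grip(); cupnow()"
python3 -m crank '{"travel":[[-0.02,0,-0.0106],[-0.02,0,-0.0106],[-0.03,0,-0.016],[-0.04,0,-0.021],[-0.02,0,-0.0106],[0,0,0]],"turn":[[0,0,0],[0,0,0],[0,0,0],[0,0,0],[0,0,0],[0,0,0]],"jaw":[-1,-1,-1,-1,-1,-1]}' >/dev/null
python3 - <<'E'
from h import *
st(); cupnow()
RG,f,a=grip()
C=TRAY+0*XD+38*YD; C[2]=200
Rt=R.from_euler("z",-47,degrees=True)*RG
rows(tcp_for(C,Rt),Rt,cyl=True,step=55,jaw=-1)
for d in(15,20,25):
  for roll in(90,110,120,130,140,150):
    r=orient(-95,d,roll); A=r.apply(a); print(d,roll,np.round(np.degrees(np.arccos(A[2]))),np.round([A@XD,A@YD,A[2]],2))
c=cam("side"); cv2.imwrite("pics/s2.png",c["image"])
E
```

```text
foot [503.1 327.4   3. ] axis [-0.  0.  1.] tip 0.0 tray-frame centre [-208.  341.   40.] mouth [-208.  341.   78.]
t 7.17 q [-0.75  0.58 -0.53  1.71  1.12  1.75 -0.88] p [511.6 319.3 180.2] Z [ 0.59 -0.65 -0.47] X [-0.31  0.35 -0.88] F [ 0.1 -0.9 -2.9] w 0.63 ff 29.999584392498946
foot [503.7 327.4 152. ] axis [-0. -0.  1.] tip 0.0 tray-frame centre [-207.  341.  189.] mouth [-207.  341.  227.]
{"travel":[[-0.0259, -0.0107, 0.0452], [-0.026, -0.0091, 0.0455], [-0.0261, -0.0077, 0.0459], [-0.0264, -0.0061, 0.046], [-0.0263, -0.0047, 0.0463], [-0.0265, -0.003, 0.0465], [-0.0265, -0.0016, 0.0466]],"turn":[[0.104, -0.001, 0.055], [0.103, -0.0, 0.054], [0.104, -0.0, 0.055], [0.103, -0.001, 0.055], [0.104, -0.0, 0.054], [0.103, -0.001, 0.055], [0.104, 0.0, 0.055]],"jaw":[-1, -1, -1, -1, -1, -1, -1]}
15 90 83.0 [-0.96  0.25  0.12]
15 110 100.0 [-0.93  0.34 -0.17]
15 120 108.0 [-0.87  0.38 -0.3 ]
15 130 115.0 [-0.79  0.44 -0.43]
15 140 122.0 [-0.69  0.49 -0.53]
15 150 128.0 [-0.58  0.54 -0.62]
20 90 81.0 [-0.96  0.24  0.16]
20 110 97.0 [-0.93  0.35 -0.12]
20 120 105.0 [-0.88  0.41 -0.25]
20 130 112.0 [-0.8   0.47 -0.37]
20 140 118.0 [-0.7   0.53 -0.47]
20 150 124.0 [-0.59  0.59 -0.56]
25 90 78.0 [-0.95  0.22  0.2 ]
25 110 94.0 [-0.93  0.36 -0.07]
25 120 102.0 [-0.88  0.43 -0.2 ]
25 130 108.0 [-0.81  0.5  -0.31]
25 140 114.0 [-0.71  0.57 -0.41]
25 150 120.0 [-0.6   0.63 -0.49]
```

View pics/s2.png

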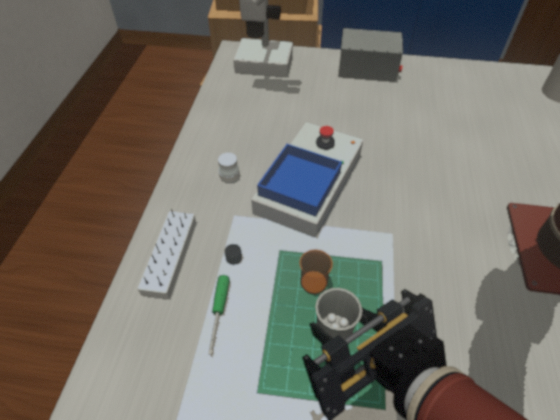

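The cup is held upright at about (315, 338), with balls visible inside and everything else untouched. Now I'll carry it over the tray.

```bash
python3 -m crank '{"travel":[[-0.026,-0.011,0.045],[-0.026,-0.009,0.046],[-0.026,-0.008,0.046],[-0.026,-0.006,0.046],[-0.026,-0.005,0.046],[-0.026,-0.003,0.047],[-0.026,-0.002,0.047],[0,0,0]],"turn":[[0.104,-0.001,0.055],[0.103,0,0.054],[0.104,0,0.055],[0.103,-0.001,0.055],[0.104,0,0.054],[0.103,-0.001,0.055],[0.104,0,0.055],[0,0,0]],"jaw":[-1,-1,-1,-1,-1,-1,-1,-1]}' >/dev/null
python3 - <<'E'
from h import *
st(); cupnow()
RG,f,a=grip(); o=get_obs()
C=TRAY+22*XD+25*YD; C[2]=165
r1=orient(-95,22,70)
s=rows(tcp_for(C,r1),r1,n=8,jaw=-1)
E
```

```text
t 8.22 q [-0.31  0.64 -0.24  1.54  0.94  1.79 -0.85] p [606.6 -43.3 186.4] Z [-0.09 -0.88 -0.46] X [ 0.04  0.46 -0.89] F [-0.6  1.5 -1.2] w 0.626 ff 29.99903729520156
foot [607.  -32.2 158.1] axis [0.   0.01 1.  ] tip 0.0 tray-frame centre [  1.  30. 196.] mouth [  1.  31. 233.]
{"travel":[[0.0024, 0.0027, 0.0028], [0.0027, 0.0024, 0.0029], [0.0031, 0.0018, 0.0028], [0.0034, 0.0014, 0.0028], [0.0036, 0.0008, 0.0028], [0.0037, 0.0002, 0.0027], [0.0037, -0.0004, 0.0027], [0.0036, -0.001, 0.0027]],"turn":[[-0.008, -0.01, 0.152], [-0.009, -0.01, 0.152], [-0.008, -0.01, 0.153], [-0.009, -0.009, 0.152], [-0.008, -0.01, 0.152], [-0.009, -0.01, 0.152], [-0.008, -0.01, 0.153], [-0.009, -0.01, 0.152]],"jaw":[-1, -1, -1, -1, -1, -1, -1, -1]}
```

```bash
python3 -m crank '{"travel":[[0.0024,0.0027,0.0028],[0.0027,0.0024,0.0029],[0.0031,0.0018,0.0028],[0.0034,0.0014,0.0028],[0.0036,0.0008,0.0028],[0.0037,0,0.0027],[0.0037,0,0.0027],[0.0036,-0.001,0.0027]],"turn":[[-0.008,-0.01,0.152],[-0.009,-0.01,0.152],[-0.008,-0.01,0.153],[-0.009,-0.009,0.152],[-0.008,-0.01,0.152],[-0.009,-0.01,0.152],[-0.008,-0.01,0.153],[-0.009,-0.01,0.152]],"jaw":[-1,-1,-1,-1,-1,-1,-1,-1]}' >/dev/null
python3 - <<'E'
from h import *
st(); cupnow()
RG,f,a=grip(); o=get_obs()
C=TRAY+28*XD+22*YD; C[2]=146
r1=orient(-95,20,120)
s=rows(tcp_for(C,r1),r1,n=8,jaw=-1)
E
```

```text
t 9.22 q [-0.43  0.73 -0.07  1.51  0.95  1.75 -2.08] p [627.5 -48.9 158.4] Z [-0.07 -0.92 -0.38] X [ 0.95  0.06 -0.31] F [-0.3 -0.2 -1.4] w 0.63 ff 29.990617049625143
foot [655.7 -50.  147.2] axis [-0.8   0.38  0.46] tip 63.0 tray-frame centre [ 20.  32. 164.] mouth [-13.  37. 181.]
{"travel":[[0.001, -0.0009, 0.0023], [0.0008, -0.001, 0.0022], [0.0008, -0.0011, 0.0022], [0.0006, -0.0012, 0.0023], [0.0005, -0.0013, 0.0022], [0.0004, -0.0013, 0.0022], [0.0002, -0.0014, 0.0023], [0.0001, -0.0014, 0.0022]],"turn":[[-0.005, -0.001, 0.109], [-0.005, -0.001, 0.109], [-0.005, -0.001, 0.11], [-0.005, -0.001, 0.109], [-0.005, -0.001, 0.109], [-0.005, -0.001, 0.109], [-0.005, -0.0, 0.109], [-0.005, -0.001, 0.11]],"jaw":[-1, -1, -1, -1, -1, -1, -1, -1]}
```

Joint 7 falls as the cup rolls this way (-2.08 of -2.65), so the other roll direction has the room. I'll roll back and pour outward.

```bash
python3 - <<'E'
from h import *
RG,f,a=grip()
C=TRAY+0*XD+22*YD; C[2]=172
r1=orient(-97,25,0)
s=rows(tcp_for(C,r1),r1,n=8,jaw=-1)
C=TRAY-22*XD+22*YD; C[2]=165; r1=orient(-97,22,-65)
s=rows(tcp_for(C,r1),r1,n=8,jaw=-1,start=s)
for d in(15,20,25):
  for roll in(110,120,130):
    r=orient(-97,d,-roll); A=r.apply(a); print(d,roll,np.round(np.degrees(np.arccos(A[2]))),np.round([A@XD,A@YD,A[2]],2))
E
```

```text
{"travel":[[-0.0031, -0.0003, 0.0003], [-0.0031, -0.0008, 0.0002], [-0.0029, -0.0012, 0.0003], [-0.0027, -0.0016, 0.0003], [-0.0024, -0.0021, 0.0003], [-0.002, -0.0023, 0.0002], [-0.0017, -0.0026, 0.0004], [-0.0013, -0.0029, 0.0003]],"turn":[[0.008, 0.002, -0.151], [0.009, 0.002, -0.15], [0.008, 0.002, -0.151], [0.008, 0.002, -0.151], [0.009, 0.003, -0.151], [0.008, 0.002, -0.15], [0.008, 0.002, -0.151], [0.009, 0.002, -0.151]],"jaw":[-1, -1, -1, -1, -1, -1, -1, -1]}
{"travel":[[0.0008, -0.0031, -0.0001], [0.0012, -0.0029, -0.0001], [0.0016, -0.0028, -0.0], [0.0019, -0.0024, -0.0001], [0.0023, -0.0022, -0.0001], [0.0026, -0.0018, -0.0001], [0.0028, -0.0015, -0.0001], [0.003, -0.001, -0.0001]],"turn":[[0.004, -0.006, -0.142], [0.003, -0.006, -0.141], [0.004, -0.006, -0.142], [0.004, -0.005, -0.142], [0.004, -0.006, -0.142], [0.003, -0.006, -0.141], [0.004, -0.006, -0.142], [0.004, -0.006, -0.142]],"jaw":[-1, -1, -1, -1, -1, -1, -1, -1]}
15 110 100.0 [ 0.71  0.68 -0.17]
15 120 108.0 [ 0.64  0.7  -0.31]
15 130 115.0 [ 0.55  0.72 -0.43]
20 110 97.0 [ 0.71  0.69 -0.12]
20 120 105.0 [ 0.64  0.72 -0.25]
20 130 112.0 [ 0.54  0.75 -0.37]
25 110 94.0 [ 0.71  0.7  -0.08]
25 120 102.0 [ 0.64  0.74 -0.2 ]
25 130 108.0 [ 0.54  0.78 -0.32]
```

```bash
python3 -m crank '{"travel":[[-0.003,0,0.0003],[-0.003,-0.001,0],[-0.003,-0.001,0],[-0.003,-0.002,0],[-0.0024,-0.002,0],[-0.002,-0.0023,0],[-0.0017,-0.0026,0],[-0.0013,-0.003,0]],"turn":[[0.008,0.002,-0.151],[0.009,0.002,-0.150],[0.008,0.002,-0.151],[0.008,0.002,-0.151],[0.009,0.003,-0.151],[0.008,0.002,-0.150],[0.008,0.002,-0.151],[0.009,0.002,-0.151]],"jaw":[-1,-1,-1,-1,-1,-1,-1,-1]}' >/dev/null
python3 - <<'E'
from h import *
st();cupnow()
RG,f,a=grip()
C=TRAY-22*XD+12*YD; C[2]=172; r1=orient(-108,20,-65)
s=rows(tcp_for(C,r1),r1,n=8,jaw=-1)
for d in(15,20):
  for roll in(110,120,130):
    r=orient(-108,d,-roll); A=r.apply(a); print(d,roll,np.round(np.degrees(np.arccos(A[2]))),np.round([A@XD,A@YD,A[2]],2))
E
```

```text
t 10.22 q [-0.31  0.69 -0.23  1.54  0.96  1.81 -0.89] p [602.6 -49.5 164.5] Z [-0.11 -0.9  -0.42] X [ 0.04  0.42 -0.91] F [ 0.6  0.1 -1. ] w 0.628 ff 29.996391562308418
foot [602.9 -39.7 135.8] axis [0.02 0.05 1.  ] tip 3.0 tray-frame centre [ -1.  24. 173.] mouth [ -1.  26. 211.]
{"travel":[[-0.0005, -0.0036, 0.0008], [-0.0, -0.0035, 0.001], [0.0004, -0.0035, 0.001], [0.0009, -0.0034, 0.0011], [0.0014, -0.0032, 0.0012], [0.0017, -0.003, 0.0013], [0.0021, -0.0027, 0.0014], [0.0024, -0.0024, 0.0014]],"turn":[[0.026, 0.003, -0.131], [0.025, 0.003, -0.131], [0.026, 0.003, -0.131], [0.026, 0.003, -0.13], [0.026, 0.003, -0.131], [0.025, 0.002, -0.131], [0.026, 0.003, -0.131], [0.026, 0.003, -0.131]],"jaw":[-1, -1, -1, -1, -1, -1, -1, -1]}
15 110 100.0 [ 0.83  0.53 -0.17]
15 120 108.0 [ 0.77  0.57 -0.31]
15 130 115.0 [ 0.68  0.6  -0.43]
20 110 97.0 [ 0.83  0.54 -0.12]
20 120 105.0 [ 0.77  0.59 -0.25]
20 130 112.0 [ 0.68  0.63 -0.37]
```

```bash
python3 -m crank '{"travel":[[-0.0005,-0.0036,0.0008],[0,-0.0035,0.001],[0.0004,-0.0035,0.001],[0.0009,-0.0034,0.0011],[0.0014,-0.0032,0.0012],[0.0017,-0.003,0.0013],[0.002,-0.0027,0.0014],[0.0024,-0.0024,0.0014]],"turn":[[0.026,0.003,-0.131],[0.025,0.003,-0.131],[0.026,0.003,-0.131],[0.026,0.003,-0.130],[0.026,0.003,-0.131],[0.025,0.002,-0.131],[0.026,0.003,-0.131],[0.026,0.003,-0.131]],"jaw":[-1,-1,-1,-1,-1,-1,-1,-1]}' >/dev/null
python3 - <<'E'
from h import *
st();cupnow()
RG,f,a=grip()
C=TRAY-28*XD+12*YD; C[2]=154; r1=orient(-108,16,-92)
s=rows(tcp_for(C,r1),r1,n=5,jaw=-1)
C=TRAY-30*XD+8*YD; C[2]=152; r1=orient(-108,15,-125)
s=rows(tcp_for(C,r1),r1,n=8,jaw=-1,start=s)
E
```

```text
t 11.22 q [-0.23  0.79 -0.33  1.44  0.94  2.01  0.12] p [573.6 -54.  165.4] Z [-0.29 -0.89 -0.34] X [-0.82  0.42 -0.4 ] F [-1.7 -0.4 -1.9] w 0.625 ff 29.99707831433625
foot [547.7 -44.4 152.8] axis [0.86 0.05 0.51] tip 59.0 tray-frame centre [-22.  12. 172.] mouth [  8.  24. 191.]
{"travel":[[0.0024, 0.0021, 0.0012], [0.0023, 0.0023, 0.0012], [0.002, 0.0025, 0.0012], [0.0018, 0.0027, 0.0011], [0.0015, 0.0029, 0.001]],"turn":[[0.014, -0.003, -0.094], [0.013, -0.003, -0.095], [0.014, -0.003, -0.094], [0.014, -0.003, -0.094], [0.014, -0.003, -0.095]],"jaw":[-1, -1, -1, -1, -1]}
{"travel":[[0.0002, -0.0001, 0.0006], [0.0003, -0.0001, 0.0005], [0.0002, -0.0001, 0.0006], [0.0003, -0.0001, 0.0005], [0.0002, -0.0001, 0.0006], [0.0003, 0.0, 0.0005], [0.0002, -0.0, 0.0006], [0.0003, -0.0, 0.0005]],"turn":[[0.002, 0.001, -0.072], [0.002, 0.0, -0.072], [0.002, 0.001, -0.072], [0.002, 0.001, -0.072], [0.002, 0.001, -0.072], [0.002, 0.0, -0.072], [0.002, 0.001, -0.072], [0.002, 0.001, -0.072]],"jaw":[-1, -1, -1, -1, -1, -1, -1, -1]}
```

```bash
python3 -m crank '{"travel":[[0.0024,0.002,0.0012],[0.0023,0.0023,0.0012],[0.002,0.0025,0.0012],[0.0018,0.0027,0.0011],[0.0015,0.003,0.001]],"turn":[[0.014,-0.003,-0.094],[0.013,-0.003,-0.095],[0.014,-0.003,-0.094],[0.014,-0.003,-0.094],[0.014,-0.003,-0.095]],"jaw":[-1,-1,-1,-1,-1]}' >/dev/null
python3 - <<'E'
from h import *
st();cupnow()
RG,f,a=grip()
C=TRAY-30*XD+8*YD; C[2]=152; r1=orient(-108,15,-125)
s=rows(tcp_for(C,r1),r1,n=8,jaw=-1)
c=cam("side"); cv2.imwrite("pics/s3.png",c["image"][60:360,100:500])
E
```

```text
t 11.85 q [-0.23  0.85 -0.34  1.45  0.97  2.04  0.55] p [567.2 -52.6 149.4] Z [-0.3  -0.91 -0.28] X [-0.95  0.3   0.03] F [-0.1  0.5 -1.8] w 0.632 ff 29.998629180772696
foot [537.4 -46.7 150.1] axis [0.98 0.17 0.1 ] tip 84.0 tray-frame centre [-28.  12. 154.] mouth [  5.  29. 158.]
{"travel":[[0.0002, -0.0002, 0.0006], [0.0003, -0.0001, 0.0005], [0.0002, -0.0001, 0.0006], [0.0003, -0.0001, 0.0005], [0.0003, -0.0001, 0.0006], [0.0003, -0.0, 0.0005], [0.0002, -0.0, 0.0006], [0.0003, -0.0, 0.0006]],"turn":[[0.002, 0.001, -0.072], [0.002, 0.001, -0.072], [0.002, 0.0, -0.072], [0.002, 0.001, -0.072], [0.002, 0.001, -0.072], [0.002, 0.001, -0.073], [0.002, 0.001, -0.072], [0.003, 0.0, -0.072]],"jaw":[-1, -1, -1, -1, -1, -1, -1, -1]}
```

View pics/s3.png

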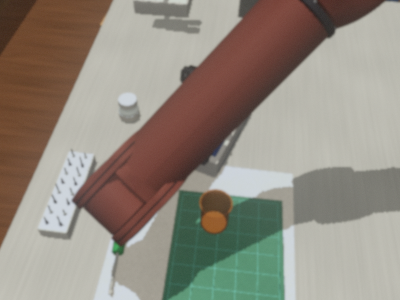

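The arm hides the tray in this view. The amber cup and the screwdriver are undisturbed and the contact force is about zero. I'll finish tipping slowly, then hold.

```bash
python3 -m crank '{"travel":[[0.0002,0,0.0006],[0.0003,0,0.0005],[0.0002,0,0.0006],[0.0003,0,0.0005],[0.0003,0,0.0006],[0.0003,0,0.0005],[0.0002,0,0.0006],[0.0003,0,0.0006]],"turn":[[0.002,0.001,-0.06],[0.002,0.001,-0.06],[0.002,0,-0.06],[0.002,0.001,-0.072],[0.002,0.001,-0.072],[0.002,0.001,-0.072],[0.002,0.001,-0.072],[0.002,0,-0.072]],"jaw":[-1,-1,-1,-1,-1,-1,-1,-1]}' >/dev/null
python3 -m crank '{"travel":[[0,0,0],[0,0,0],[0,0,0],[0,0,0],[0,0,0],[0,0,0]],"turn":[[0,0,-0.06],[0,0,-0.05],[0,0,0],[0,0,0],[0,0,0],[0,0,0]],"jaw":[-1,-1,-1,-1,-1,-1]}' >/dev/null
python3 - <<'E'
from h import *
st();cupnow()
for n in("top","wrist"):
    c=cam(n); ms=masks_of("ball0_center",n); print(n,[(round(m["score"],2),np.round(m["centre"]).tolist(),np.round(np.median(c["P"][m["pixels"]&c["ok"]],0)).tolist()) for m in ms])
    cv2.imwrite(f"pics/{n}4.png",c["image"])
a=cv2.imread("pics/top4.png")[120:360,250:500]; b=cv2.imread("pics/wrist4.png")
cv2.imwrite("pics/m4.png",np.hstack([cv2.resize(a,(438,420)),cv2.resize(b,(360,420))]))
E
```

```text
t 13.65 q [-0.21  0.86 -0.36  1.45  0.99  2.06  1.18] p [564.4 -56.8 150.6] Z [-0.3  -0.92 -0.26] X [-0.79  0.09  0.61] F [-0.4 -0.4 -1.5] w 0.629 ff 29.999537300609518
foot [539.8 -57.4 168.5] axis [ 0.84  0.36 -0.41] tip 114.0 tray-frame centre [-29.   8. 153.] mouth [ -4.  30. 138.]
top []
wrist []
```

View pics/m4.png

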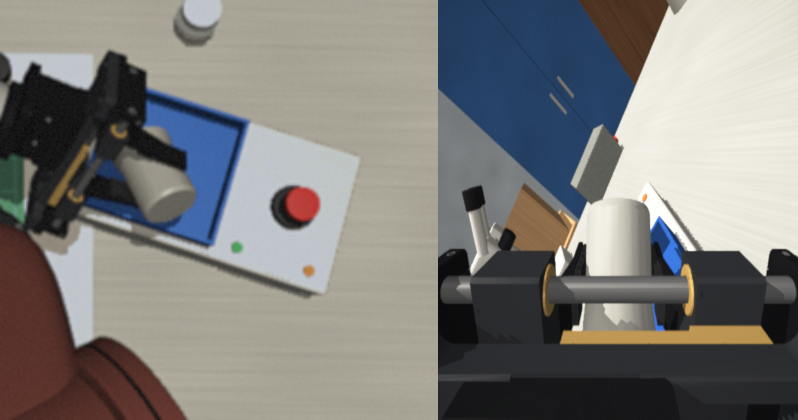

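The cup is tipped 114° over the tray at about (155, 185) in the left half. The gripper hides where the balls land. I'll tip a touch further, then right the cup and look.

```bash
python3 -m crank '{"travel":[[0,0,0],[0,0,0],[0,0,0],[0,0,0]],"turn":[[0,0,-0.08],[0,0,-0.08],[0,0,0],[0,0,0]],"jaw":[-1,-1,-1,-1]}' >/dev/null
python3 - <<'E'
from h import *
cupnow()
RG,f,a=grip()
C=TRAY-22*XD+15*YD; C[2]=172; r1=orient(-106,20,-60)
s=rows(tcp_for(C,r1),r1,n=8,jaw=-1)
C=TRAY+0*XD+70*YD; C[2]=190; r1=orient(-95,28,0)
s=rows(tcp_for(C,r1),r1,n=7,jaw=-1,start=s)
E
```

```text
foot [542.7 -59.4 171.8] axis [ 0.76  0.41 -0.51] tip 121.0 tray-frame centre [-30.   8. 153.] mouth [ -7.  31. 134.]
{"travel":[[0.0004, -0.0018, -0.0015], [0.0001, -0.0018, -0.0016], [-0.0002, -0.0017, -0.0015], [-0.0005, -0.0017, -0.0016], [-0.0008, -0.0016, -0.0016], [-0.0011, -0.0013, -0.0016], [-0.0013, -0.0012, -0.0016], [-0.0015, -0.0009, -0.0016]],"turn":[[-0.011, -0.006, 0.169], [-0.01, -0.007, 0.168], [-0.011, -0.006, 0.169], [-0.011, -0.007, 0.168], [-0.01, -0.006, 0.169], [-0.011, -0.007, 0.168], [-0.011, -0.006, 0.169], [-0.01, -0.007, 0.168]],"jaw":[-1, -1, -1, -1, -1, -1, -1, -1]}
{"travel":[[-0.0032, 0.0026, -0.0083], [-0.0028, 0.0033, -0.0082], [-0.0022, 0.0039, -0.0081], [-0.0016, 0.0044, -0.008], [-0.0009, 0.0049, -0.0078], [-0.0002, 0.0052, -0.0076], [0.0006, 0.0054, -0.0075]],"turn":[[-0.033, 0.005, 0.138], [-0.033, 0.005, 0.138], [-0.033, 0.005, 0.137], [-0.033, 0.005, 0.138], [-0.033, 0.004, 0.138], [-0.033, 0.005, 0.138], [-0.033, 0.005, 0.138]],"jaw":[-1, -1, -1, -1, -1, -1, -1]}
```

```bash
python3 -m crank '{"travel":[[0.0004,-0.0018,-0.0015],[0,-0.0018,-0.0016],[-0.0002,-0.0017,-0.0015],[-0.0005,-0.0017,-0.0016],[-0.0008,-0.0016,-0.0016],[-0.001,-0.0013,-0.0016],[-0.0013,-0.0012,-0.0016],[-0.0015,-0.001,-0.0016]],"turn":[[-0.011,-0.006,0.168],[-0.01,-0.007,0.168],[-0.011,-0.006,0.168],[-0.011,-0.007,0.168],[-0.01,-0.006,0.168],[-0.011,-0.007,0.168],[-0.011,-0.006,0.168],[-0.01,-0.007,0.168]],"jaw":[-1,-1,-1,-1,-1,-1,-1,-1]}' >/dev/null
python3 -m crank '{"travel":[[-0.0032,0.0026,-0.0083],[-0.0028,0.0033,-0.0082],[-0.0022,0.004,-0.0081],[-0.0016,0.0044,-0.008],[-0.001,0.005,-0.0078],[0,0.005,-0.0076],[0.0006,0.0054,-0.0075],[0,0,0]],"turn":[[-0.033,0.005,0.138],[-0.033,0.005,0.138],[-0.033,0.005,0.138],[-0.033,0.005,0.138],[-0.033,0.004,0.138],[-0.033,0.005,0.138],[-0.033,0.005,0.138],[0,0,0]],"jaw":[-1,-1,-1,-1,-1,-1,-1,-1]}' >/dev/null
python3 - <<'E'
from h import *
st();cupnow()
c=cam("top"); ms=masks_of("ball0_center","top"); print([(round(m["score"],2),np.round(m["centre"]).tolist(),np.round(np.median(c["P"][m["pixels"]&c["ok"]],0)).tolist()) for m in ms])
cv2.imwrite("pics/m5.png",cv2.resize(c["image"][120:330,200:480],(800,600)))
RG,f,a=grip()
Rt=RG; C=CUP0+[0,0,37.5+150]
rows(tcp_for(C,Rt),Rt,cyl=True,step=55,jaw=-1)
E
```

```text
t 16.35 q [-0.44  0.67 -0.13  1.47  0.88  1.78 -0.83] p [617.8  -4.2 180.7] Z [-0.08 -0.88 -0.47] X [ 0.04  0.47 -0.88] F [-0.7 -0.1 -0.6] w 0.629 ff 30.000566237285966
foot [618.1   7.1 152.6] axis [ 0. -0.  1.] tip 0.0 tray-frame centre [ -0.  71. 190.] mouth [ -0.  71. 228.]
[(0.3, [183.0, 311.0], [628.0, 5.0, 186.0])]
{"travel":[[0.0231, -0.008, -0.0436], [0.0232, -0.0061, -0.0437], [0.0232, -0.0044, -0.0437], [0.0231, -0.0026, -0.0436], [0.0231, -0.0008, -0.0436], [0.023, 0.0009, -0.0434], [0.0229, 0.0027, -0.0432]],"turn":[[-0.104, -0.001, -0.054], [-0.104, -0.0, -0.054], [-0.103, -0.001, -0.054], [-0.104, 0.0, -0.054], [-0.104, -0.0, -0.054], [-0.104, -0.0, -0.054], [-0.103, -0.0, -0.054]],"jaw":[-1, -1, -1, -1, -1, -1, -1]}
```

View pics/m5.png

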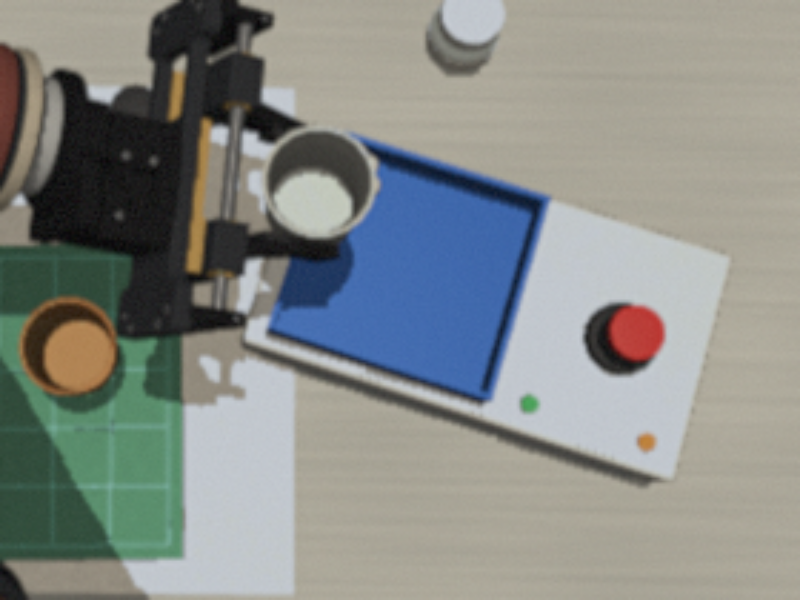

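The cup, at (318, 185), is empty, but no balls show in the visible part of the tray. They may be hidden under the cup in the upper-left tray corner, so I'll carry the cup away and look.

```bash
python3 -m crank '{"travel":[[0.023,-0.008,-0.044],[0.023,-0.006,-0.044],[0.023,-0.004,-0.044],[0.023,-0.003,-0.044],[0.023,-0.001,-0.044],[0.023,0.001,-0.043],[0.023,0.003,-0.043],[0,0,0]],"turn":[[-0.104,-0.001,-0.054],[-0.104,0,-0.054],[-0.103,-0.001,-0.054],[-0.104,0,-0.054],[-0.104,0,-0.054],[-0.104,0,-0.054],[-0.103,0,-0.054],[0,0,0]],"jaw":[-1,-1,-1,-1,-1,-1,-1,-1]}' >/dev/null
python3 - <<'E'
from h import *
st();cupnow()
c=cam("top")
for m in masks_of("ball0_center","top"): print("top",round(m["score"],2),np.round(m["centre"]),m["pixels"].sum(),np.round(np.median(c["P"][m["pixels"]&c["ok"]],0)))
a=cv2.resize(c["image"][150:290,270:410],(400,400),interpolation=cv2.INTER_CUBIC)
c=cam("side")
for m in masks_of("ball0_center","side"): print("side",round(m["score"],2),np.round(m["centre"]),m["pixels"].sum(),np.round(np.median(c["P"][m["pixels"]&c["ok"]],0)))
b=cv2.resize(c["image"][115:255,220:360],(400,400),interpolation=cv2.INTER_CUBIC)
cv2.imwrite("pics/m6.png",np.hstack([a,b]))
RG,f,a=grip(); o=get_obs(); C=CUP0+[0,0,37.5]
rows(tcp_for(C+[0,0,3],RG),RG,n=6,jaw=-1)
E
```

```text
t 17.45 q [-0.86  0.56 -0.4   1.71  1.07  1.7  -0.85] p [508.7 324.3 181.5] Z [ 0.6  -0.65 -0.47] X [-0.32  0.35 -0.88] F [ 0.3 -0.1 -0.5] w 0.627 ff 29.999559835268883
foot [500.6 332.3 153.3] axis [ 0. -0.  1.] tip 0.0 tray-frame centre [-212.  345.  191.] mouth [-211.  345.  228.]
top 0.61 [191. 316.] 41 [642.  -9.  71.]
top 0.48 [257. 100.] 1617 [503. 345. 196.]
{"travel":[[0.0219, -0.0002, 0.0113], [0.0219, -0.0002, 0.0113], [0.0219, -0.0002, 0.0113], [0.0219, -0.0002, 0.0114], [0.0219, -0.0002, 0.0113], [0.0219, -0.0002, 0.0113]],"turn":[[-0.0, 0.0, -0.0], [-0.001, 0.001, -0.001], [-0.0, 0.0, -0.0], [-0.001, 0.001, -0.001], [-0.0, 0.0, -0.0], [-0.001, 0.0, -0.001]],"jaw":[-1, -1, -1, -1, -1, -1]}
```

View pics/m6.png

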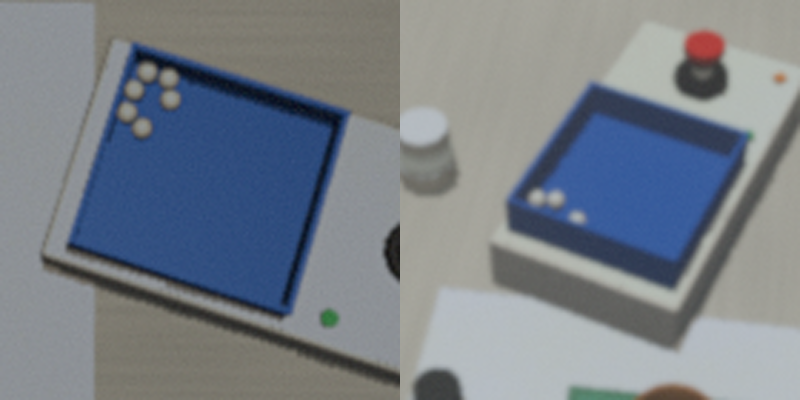

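All six balls lie in the tray's upper-left corner, at left-half pixels (148,72), (168,78), (134,90), (171,98), (127,112) and (142,128). Now I'll stand the cup back on the mat.

```bash
python3 -m crank '{"travel":[[0.022,0,0.0113],[0.022,0,0.0113],[0.022,0,0.0113],[0.022,0,0.0113],[0.022,0,0.0113],[0.0179,0,0.0093],[0,0,0]],"turn":[[0,0,0],[-0.001,0.001,-0.001],[0,0,0],[-0.001,0.001,-0.001],[0,0,0],[-0.001,0,-0.001],[0,0,0]],"jaw":[-1,-1,-1,-1,-1,-1,-1]}' >/dev/null
python3 - <<'E'
from h import *
st();cupnow()
RG,f,a=grip(); C=CUP0+[0,0,37.5]
rows(tcp_for(C,RG),RG,n=2,jaw=-1)
E
```

```text
t 18.52 q [-0.88  0.77 -0.37  1.73  1.12  1.59 -1.05] p [510.2 321.7  36.3] Z [ 0.59 -0.65 -0.47] X [-0.32  0.35 -0.88] F [ 1.1 -0.1 -0.7] w 0.628 ff 29.99967229203321
foot [502.1 329.6   8.1] axis [0. 0. 1.] tip 0.0 tray-frame centre [-209.  343.   46.] mouth [-209.  343.   83.]
{"travel":[[0.0017, -0.0004, 0.0022], [0.0018, -0.0005, 0.0021]],"turn":[[0.001, -0.0, 0.002], [0.001, -0.0, 0.002]],"jaw":[-1, -1]}
```

```bash
python3 -m crank '{"travel":[[0.002,0,0.001],[0.002,0,0.001],[0,0,0],[0,0,0]],"turn":[[0,0,0],[0,0,0],[0,0,0],[0,0,0]],"jaw":[-1,-1,-1,-1]}' >/dev/null
python3 -c "
from h import *
st();cupnow()"
```

```text
t 19.02 q [-0.88  0.78 -0.37  1.73  1.12  1.59 -1.06] p [510.7 322.6  34.2] Z [ 0.59 -0.65 -0.47] X [-0.31  0.35 -0.88] F [-0.2  0.4 -1.2] w 0.626 ff 29.99964070666465
foot [502.7 330.6   6. ] axis [-0. -0.  1.] tip 0.0 tray-frame centre [-209.  344.   43.] mouth [-209.  343.   81.]
```

```bash
python3 -m crank '{"travel":[[0.0026,0,0.0014],[0,0,0],[0,0,0]],"turn":[[0,0,0],[0,0,0],[0,0,0]],"jaw":[-1,-1,-1]}' >/dev/null
python3 -c "
from h import *
st();cupnow()"
```

```text
t 19.4 q [-0.88  0.78 -0.36  1.73  1.12  1.59 -1.06] p [510.8 322.6  31.2] Z [ 0.59 -0.65 -0.47] X [-0.31  0.35 -0.88] F [-0.3  0.8  3.1] w 0.626 ff 30.000490909296786
foot [502.8 330.6   3. ] axis [-0. -0.  1.] tip 0.0 tray-frame centre [-209.  344.   40.] mouth [-209.  344.   78.]
```

Force rose to +3 N with the foot at the mat's height, so the cup is standing. I'll open and back straight out.

```bash
python3 -m crank '{"travel":[[0,0,0],[0,0,0],[0,0,0],[0,0,0],[0,0,0]],"turn":[[0,0,0],[0,0,0],[0,0,0],[0,0,0],[0,0,0]],"jaw":[1,1,1,1,1]}' >/dev/null
python3 -c "
from h import *
st()"
python3 -m crank '{"travel":[[0,0,-0.015],[0,0,-0.02],[0,0,-0.025],[0,0,-0.03],[0,0,-0.03],[-0.03,0,-0.03],[-0.05,0,-0.03],[-0.05,0,-0.02]],"turn":[[0,0,0],[0,0,0],[0,0,0],[0,0,0],[0,0,0],[0,0,0],[0,0,0],[0,0,0]],"jaw":[1,1,1,1,1,1,1,1]}' >/dev/null
python3 - <<'E'
from h import *
st()
KEY=np.array([552,-202.,99])
# tool down at the key, closing axis radial as at the start
az=np.arctan2(KEY[1],KEY[0])
Rt=R.from_euler("z",az-np.arctan2(-618.4,198.6))*R.from_quat([0.988,0.155,0,-0.001])
s=rows([560,200,280],R.from_euler("z",np.arctan2(200,560)-az)*Rt,cyl=True,step=58,deg=10)
s=rows(KEY+[0,0,60],Rt,cyl=True,step=55,start=s,jaw=-1)
for n in("top","side"):
    c=cam(n)
    for m in masks_of("cup_center",n)[:1]:
        Q=c["P"][m["pixels"]&c["ok"]]; print(n,m["score"],np.round(np.percentile(Q,[2,50,98],axis=0),0).tolist())
    for m in masks_of("othercup_center",n)[:1]:
        Q=c["P"][m["pixels"]&c["ok"]]; print(n,m["score"],np.round(np.percentile(Q,[2,50,98],axis=0),0).tolist())
E
```

```text
t 20.02 q [-0.88  0.78 -0.36  1.73  1.12  1.59 -1.06] p [510.6 322.4  30.8] Z [ 0.59 -0.65 -0.47] X [-0.32  0.35 -0.88] F [ 0.2 -0.2 -0.3] w 0.989 ff 0.0
t 21.02 q [-1.    0.58 -0.45  1.54  1.    1.9  -0.83] p [430.8 409.6 242. ] Z [ 0.59 -0.65 -0.47] X [-0.32  0.35 -0.88] F [ 0.5  0.2 -0.6] w 1.002 ff 0.0
{"travel":[[-0.0167, -0.0, 0.0223], [-0.0193, -0.0001, 0.0201], [-0.0216, -0.0002, 0.0177], [-0.0235, -0.0002, 0.015], [-0.0251, -0.0003, 0.012], [-0.0264, -0.0004, 0.009], [-0.0273, -0.0005, 0.0057], [-0.0278, -0.0005, 0.0025]],"turn":[[0.039, 0.12, 0.022], [0.035, 0.12, 0.027], [0.032, 0.12, 0.03], [0.027, 0.12, 0.035], [0.023, 0.12, 0.037], [0.018, 0.12, 0.04], [0.013, 0.12, 0.042], [0.008, 0.12, 0.044]],"jaw":[1, 1, 1, 1, 1, 1, 1, 1]}
{"travel":[[-0.0278, -0.0006, -0.0009]],"turn":[[0.001, 0.12, 0.043]],"jaw":[1]}
{"travel":[[-0.0514, -0.0031, 0.0151], [-0.0514, -0.0031, 0.0151], [-0.0513, -0.0031, 0.0151], [-0.0512, -0.0031, 0.0152], [-0.0511, -0.0031, 0.015], [-0.0511, -0.003, 0.0151], [-0.051, -0.0031, 0.0151], [-0.0509, -0.003, 0.0151]],"turn":[[0.0, 0.0, 0.087], [0.0, 0.0, 0.087], [0.0, 0.0, 0.086], [0.0, 0.001, 0.087], [0.0, -0.0, 0.087], [0.0, -0.0, 0.087], [0.0, -0.0, 0.087], [0.0, 0.0, 0.086]],"jaw":[-1, -1, -1, -1, -1, -1, -1, -1]}
top 0.68 [[475.0, 302.0, 5.0], [503.0, 341.0, 39.0], [530.0, 358.0, 79.0]]
top 0.75 [[513.0, 132.0, 4.0], [545.0, 166.0, 23.0], [569.0, 189.0, 79.0]]
side 0.81 [[474.0, 287.0, 4.0], [501.0, 321.0, 41.0], [530.0, 361.0, 79.0]]
side 0.7 [[514.0, 134.0, 7.0], [541.0, 152.0, 49.0], [569.0, 191.0, 79.0]]
```

The steel cup stands at its spot with its rim at about 79 mm, and the amber cup hasn't moved. Next, to the key with the fingers shut.

```bash
python3 -m crank '{"travel":[[-0.017,0,0.022],[-0.019,0,0.02],[-0.022,0,0.018],[-0.0235,0,0.015],[-0.025,0,0.012],[-0.026,0,0.009],[-0.027,0,0.006],[-0.028,0,0.0025]],"turn":[[0.039,0.12,0.022],[0.035,0.12,0.027],[0.032,0.12,0.03],[0.027,0.12,0.035],[0.023,0.12,0.037],[0.018,0.12,0.04],[0.013,0.12,0.042],[0.008,0.12,0.044]],"jaw":[1,1,1,1,1,1,-1,-1]}' >/dev/null
python3 -m crank '{"travel":[[-0.028,0,-0.001],[-0.051,-0.003,0],[-0.051,-0.003,0.005],[-0.051,-0.003,0.01],[-0.051,-0.003,0.01],[-0.051,-0.003,0.01],[-0.051,-0.003,0.01]],"turn":[[0.001,0.12,0.043],[0,0,0.087],[0,0,0.087],[0,0,0.087],[0,0,0.087],[0,0,0.087],[0,0,0.087]],"jaw":[-1,-1,-1,-1,-1,-1,-1]}' >/dev/null
python3 - <<'E'
from h import *
st()
KEY=np.array([552,-202.,99]); az=np.arctan2(KEY[1],KEY[0])
Rt=R.from_euler("z",az-np.arctan2(-618.4,198.6))*R.from_quat([0.988,0.155,0,-0.001])
s=rows(KEY+[0,0,50],Rt,cyl=True,step=50,jaw=-1)
E
```

```text
t 23.2 q [ 0.2   0.22 -0.12  1.59  0.03  1.34 -0.1 ] p [ 582.6 -104.6  231.3] Z [-0. -0. -1.] X [ 0.18  0.98 -0.  ] F [ 0.7 -0.4  0.1] w 0.06 ff 0.0
{"travel":[[-0.034, -0.002, 0.0275], [-0.034, -0.0022, 0.0274], [-0.0339, -0.0022, 0.0275]],"turn":[[-0.0, 0.001, 0.056], [-0.001, 0.0, 0.055], [-0.0, 0.001, 0.056]],"jaw":[-1, -1, -1]}
```

```bash
python3 -m crank '{"travel":[[-0.034,-0.002,0.0275],[-0.034,-0.002,0.0275],[-0.034,-0.002,0.0275],[0,0,0],[0,0,0]],"turn":[[0,0.001,0.056],[-0.001,0,0.055],[0,0.001,0.056],[0,0,0],[0,0,0]],"jaw":[-1,-1,-1,-1,-1]}' >/dev/null
python3 - <<'E'
from h import *
st()
for n in("top","side","wrist"):
    c=cam(n);P=c["P"];hsv=cv2.cvtColor(c["image"],cv2.COLOR_BGR2HSV)
    rd=((hsv[...,0]<8)|(hsv[...,0]>172))&(hsv[...,1]>130)&c["ok"]&(P[...,2]>85)&(P[...,2]<106)&(abs(P[...,0]-552)<30)&(abs(P[...,1]+202)<30)
    K=P[rd]; 
    if len(K): print(n,len(K),cv2.minEnclosingCircle(K[:,:2].astype(np.float32)),np.round(np.percentile(K,[2,50,90],axis=0),1).tolist())
E
```

```text
t 23.82 q [ 0.31  0.26 -0.05  1.71  0.01  1.17 -0.08] p [ 553.7 -200.1  150.2] Z [-0.  0. -1.] X [0.34 0.94 0.  ] F [-0.1  1.   0.1] w 0.007 ff 0.0
top 83 ((551.1962280273438, -201.94186401367188), 17.142885208129883) [[535.7, -210.5, 93.3], [548.0, -191.9, 98.6], [562.3, -187.9, 100.1]]
side 74 ((551.1917724609375, -200.32644653320312), 15.204429626464844) [[539.9, -214.5, 96.8], [551.4, -199.4, 99.2], [560.7, -189.4, 100.6]]
wrist 1242 ((553.1642456054688, -202.817626953125), 17.5653076171875) [[537.3, -212.0, 92.6], [554.8, -199.0, 98.7], [566.1, -189.3, 99.6]]
```

```bash
python3 -m crank '{"travel":[[-0.002,-0.001,0.016],[0,0,0.016],[0,0,0.012],[0,0,0],[0,0,0]],"turn":[[0,0,0],[0,0,0],[0,0,0],[0,0,0],[0,0,0]],"jaw":[-1,-1,-1,-1,-1]}'
python3 -m crank '{"travel":[[0,0,0.004],[0,0,0],[0,0,0]],"turn":[[0,0,0],[0,0,0],[0,0,0]],"jaw":[-1,-1,-1]}'
python3 -m crank '{"travel":[[0,0,0.003],[0,0,0],[0,0,0]],"turn":[[0,0,0],[0,0,0],[0,0,0]],"jaw":[-1,-1,-1]}'

```

```text
time: 24.6
tcp_pos: [552.2, -202.9, 107.1]
ee_rot: [0.819, 0.574, 0.001, 0.0]
contact_force: [-0.7, 1.1, -1.0]
grip_width: 0.004
finger_force: 0.0
time: 24.98
tcp_pos: [552.1, -202.8, 103.1]
ee_rot: [0.819, 0.574, 0.001, 0.0]
contact_force: [-0.2, -0.4, -0.2]
grip_width: 0.001
finger_force: 0.0
time: 25.35
tcp_pos: [552.0, -202.8, 99.9]
ee_rot: [0.819, 0.574, 0.0, 0.0]
contact_force: [-0.0, -0.3, 0.0]
grip_width: 0.004
finger_force: 0.0
```

```bash
python3 -m crank '{"travel":[[0,0,0.002],[0,0,0],[0,0,0]],"turn":[[0,0,0],[0,0,0],[0,0,0]],"jaw":[-1,-1,-1]}' | sed -n '2p;4p'
python3 -m crank '{"travel":[[0,0,0.003],[0,0,0],[0,0,0]],"turn":[[0,0,0],[0,0,0],[0,0,0]],"jaw":[-1,-1,-1]}'| sed -n '2p;4p'

```

```text
tcp_pos: [552.1, -202.8, 98.1]
contact_force: [-0.6, 0.6, 2.6]
tcp_pos: [552.2, -202.8, 95.0]
contact_force: [-0.2, -0.2, 3.7]
```

```bash
python3 -m crank '{"travel":[[0,0,0.004],[0,0,0],[0,0,0]],"turn":[[0,0,0],[0,0,0],[0,0,0]],"jaw":[-1,-1,-1]}' | sed -n '2p;4p'
python3 - <<'E'
from h import *
F=[];z=[];K=[]
for i in range(6):
    c=cam("side" if i%2 else "wrist"); o=get_obs(); F.append(o["contact_force"][2]); z.append(o["tcp_pos"][2])
    P=c["P"];hsv=cv2.cvtColor(c["image"],cv2.COLOR_BGR2HSV)
    rd=((hsv[...,0]<8)|(hsv[...,0]>172))&(hsv[...,1]>130)&c["ok"]&(P[...,2]>75)&(P[...,2]<106)&(abs(P[...,0]-552)<30)&(abs(P[...,1]+202)<30)
    if rd.sum()>20: K.append((i%2,round(float(np.percentile(P[rd][:,2],75)),1),int(rd.sum())))
print(np.round(F,1),np.mean(F),np.mean(z),K)
E
```

```text
tcp_pos: [552.2, -202.8, 91.2]
contact_force: [-1.6, 0.7, 5.1]
[5.8 5.6 5.8 5.8 5.7 6.2] 5.819078659742014 91.20572478788374 [(0, 90.8, 811), (1, 92.0, 28), (0, 90.8, 809), (1, 91.4, 28), (0, 90.8, 804), (1, 91.5, 29)]
```

```bash
python3 -m crank '{"travel":[[0,0,0.0024],[0,0,0],[0,0,0],[0,0,0]],"turn":[[0,0,0],[0,0,0],[0,0,0],[0,0,0]],"jaw":[-1,-1,-1,-1]}' | sed -n '2p;4p'
python3 - <<'E'
from h import *
F=[];z=[];K=[]
for i in range(8):
    c=cam(("wrist","side","top")[i%3]); o=get_obs(); F.append(o["contact_force"][2]); z.append(o["tcp_pos"][2])
    if i%3==1: s=c
    if i%3==2: t=c
    P=c["P"];hsv=cv2.cvtColor(c["image"],cv2.COLOR_BGR2HSV)
    rd=((hsv[...,0]<8)|(hsv[...,0]>172))&(hsv[...,1]>130)&c["ok"]&(P[...,2]>75)&(P[...,2]<106)&(abs(P[...,0]-552)<30)&(abs(P[...,1]+202)<30)
    if rd.sum()>20: K.append((i%3,round(float(np.percentile(P[rd][:,2],75)),1)))
print(np.round(F,1),np.mean(F),np.mean(z),K)
a=cv2.resize(s["image"][115:175,290:370],(400,300),interpolation=cv2.INTER_CUBIC); b=cv2.resize(s["image"],(400,300)); d=cv2.resize(t["image"],(400,300))
cv2.imwrite("pics/m7.png",np.vstack([np.hstack([a,b]),np.hstack([d,cv2.resize(t["image"][150:290,270:457],(400,300))])]))
E
```

```text
tcp_pos: [552.2, -202.8, 88.9]
contact_force: [-1.7, -0.4, 6.4]
[6.9 6.1 5.8 7.  7.4 5.2 6.2 6.5] 6.4009101698683075 88.91294386627469 [(0, 88.6), (1, 89.4), (0, 88.5), (1, 89.4), (0, 88.5), (1, 89.3)]
```

View pics/m7.png

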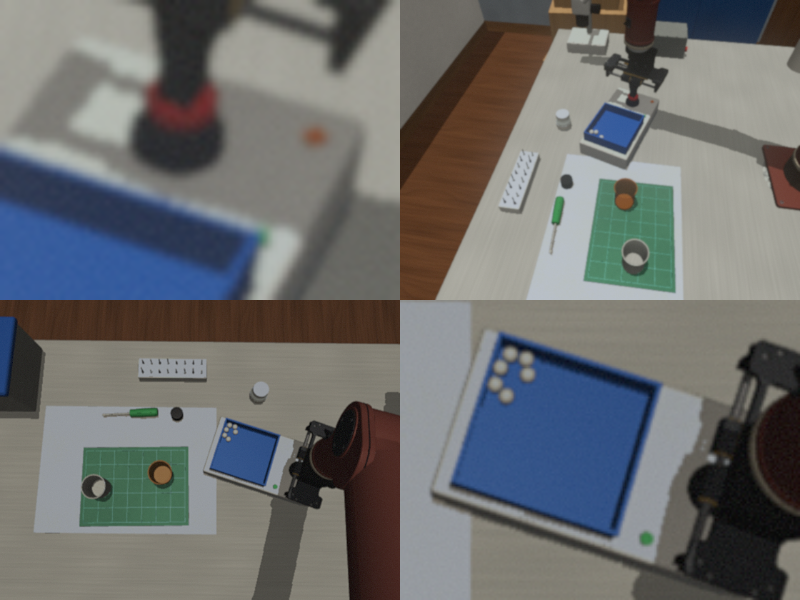

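Only black stem shows between the red key and its collar at (178, 125). All six balls are in the tray, both cups stand upright on the mat, and the driver, cap and jar look untouched. The key top is at about 89 mm with 6.4 N on it, so it's about half pressed.

```bash
python3 -c "
from cell import hand_in
print(hand_in())"
```

```text
the job is handed in; nothing more can be done
None
```

Job handed in: all six balls are in the blue tray, the empty steel cup stands upright on the green mat, and the fingertips are holding the run key at about half travel (roughly 10 mm by height, 9 mm by the spring force of 6.4 N).

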